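Size a dart tube in the sprung hole gauge

TASK

Find the size of the capped brass dart tube that stands in the front well of the wooden stand (the one nearer the robot): press its foot gently on the narrowest hole of the sprung gauge plate until the plate just gives, then on the next wider one and so on, feeling for the hole each time, until it goes through cleanly. Leave it fully home in that first hole that takes it, upright with its cap resting on the plate, and let go. Never push the sprung plate down onto its stop, and leave the other tube and everything else where they are.

Things in the scene. Friction and masses are not known exactly. Their poses are not given: they have to be found in the camera images.
- tube_a: A capped brass dart tube standing upright: a round straight shank 60 mm long, then a round ridged cap 30 mm in diameter and 34 mm long on top (94 mm in all, 0.08 to 0.16 kg). Of the two tubes one has a shank of 14 mm and the other of 18 mm diameter, with caps alike; which of them stands in front changes, and only gauging or a close look tells. The rim of the foot is bevelled by 1 mm. Origin: centre of the foot, z runs up the tube to the cap.
- tube_b: The other capped brass dart tube standing upright: a round straight shank 60 mm long, then a round ridged cap 30 mm in diameter and 34 mm long on top (94 mm in all, 0.08 to 0.16 kg). Of the two tubes one has a shank of 14 mm and the other of 18 mm diameter, with caps alike; which of them stands in front changes, and only gauging or a close look tells. The rim of the foot is bevelled by 1 mm. Origin: centre of the foot, z runs up the tube to the cap.
- stand: Fixed wooden stand, 130 x 56 x 35 mm, with two round wells of 26 mm diameter, 30 mm deep and 66 mm apart along its x axis; a tube stands loosely in each on the well's floor, 5 mm above the counter, so its cap spans 65 to 99 mm above the counter. Origin: centre of the underside.
- well_front (a point): Centre of the floor of the stand's front well, the one nearer the robot (its -x end).
- well_rear (a point): Centre of the floor of the stand's rear well, farther from the robot.
- gauge: Fixed dark wooden frame, 191 mm long (x) and 74 mm wide (y), carrying the gauge plate between two upright end cheeks, whose tops are level with the plate's top, 84 mm above the counter; under the plate there are 62 mm of free space. It may be turned any way. Origin: centre of the underside.
- plate (a joint): How far the steel gauge plate in the frame is pushed down (m): 0 at rest, 0.009 at its stop. The plate is 156 x 54 x 10 mm with four round through holes in a row along the frame's x axis, 36 mm apart, of 11, 15, 19 and 23 mm diameter, narrowest at the frame's -x end. It rides on springs: about 1 N starts it sinking, then it sinks 1 mm for each 1.5 N (stop at about 14 N), and it rises again when let go.
- hole0 (a point): Nominal centre of the narrowest hole (11 mm), at the height of the plate's top when at rest. The plate has sideways play in its frame and is clamped anywhere in it at the start: all four true hole centres lie off these points by the same hidden shift of up to 3 mm each way along and across the frame; the plate does not move sideways when pushed.
- hole1 (a point): The same for the second hole (15 mm).
- hole2 (a point): The same for the third hole (19 mm).
- hole3 (a point): The same for the widest hole (23 mm).
- bulb: Bystander: a frosted glass light bulb, 60 mm wide and 110 mm long, lying on the counter; origin under its middle.
- dish: Bystander: a white ceramic chalk dish, 84 mm wide, 28 mm high, origin at the centre of its underside.
- dart: Bystander: a tungsten dart, 160 mm long, lying on the counter; origin under its barrel.
- flights0: Bystander: a flat plastic flight box 75 x 55 x 18 mm, origin at the centre of its underside.
- flights1: Bystander: another such flight box, clear plastic.
- flights2: Bystander: another such flight box.
- pint: Bystander: an empty pint glass, 84 mm wide, 140 mm high, origin at the centre of its underside.
Mind the look-alikes: they are no part of the job. Leave any blue, red or white look-alike of the tube_a alone.

How it is judged (in metres and radians):
On the way, in this order (a step that is already met when the one before it is completed fails the run):
1. the front tube is pressed on the narrowest hole (foot within 8 mm of its point, the plate sinking by over 0.7 mm) ((((horizontal distance between tube_b and well_rear below 0.015 m and angle between tube_b's own z axis and vertical below 0.12 rad) and horizontal distance between tube_a and hole0 below 0.008 m and angle between tube_a's own z axis and vertical below 0.2 rad and value of joint plate above 0.0007 m) or ((horizontal distance between tube_a and well_rear below 0.015 m and angle between tube_a's own z axis and vertical below 0.12 rad) and horizontal distance between tube_b and hole0 below 0.008 m and angle between tube_b's own z axis and vertical below 0.2 rad and value of joint plate above 0.0007 m))), for 0.1 s.
2. then the front tube is tried on the second hole: its foot reaches the plate there ((((horizontal distance between tube_b and well_rear below 0.015 m and angle between tube_b's own z axis and vertical below 0.12 rad) and horizontal distance between tube_a and hole1 below 0.008 m and angle between tube_a's own z axis and vertical below 0.2 rad and z of tube_a in the frame of hole1 below 0.002 m) or ((horizontal distance between tube_a and well_rear below 0.015 m and angle between tube_a's own z axis and vertical below 0.12 rad) and horizontal distance between tube_b and hole1 below 0.008 m and angle between tube_b's own z axis and vertical below 0.2 rad and z of tube_b in the frame of hole1 below 0.002 m))), for 0.02 s.
3. then the front tube is fully home in the first hole that takes it, its cap on the plate ((((horizontal distance between tube_b and well_rear below 0.015 m and angle between tube_b's own z axis and vertical below 0.12 rad) and horizontal distance between tube_a and hole1 below 0.008 m and z of tube_a in the frame of hole1 below -0.057 m and angle between tube_a's own z axis and vertical below 0.12 rad) or ((horizontal distance between tube_a and well_rear below 0.015 m and angle between tube_a's own z axis and vertical below 0.12 rad) and horizontal distance between tube_b and hole2 below 0.008 m and z of tube_b in the frame of hole2 below -0.057 m and angle between tube_b's own z axis and vertical below 0.12 rad))), for 0.1 s.
At the end, for the whole second after the job is handed in: The front tube is in its hole (14 mm shank: 15 mm hole; 18 mm: 19 mm hole): within 8 mm of the hole's point, foot 57 mm or more below the resting plate's top, within 0.12 rad of upright, released, at rest; the other tube upright within 15 mm of the rear well's centre ((((horizontal distance between tube_b and well_rear below 0.015 m and angle between tube_b's own z axis and vertical below 0.12 rad) and horizontal distance between tube_a and hole1 below 0.008 m and z of tube_a in the frame of hole1 below -0.057 m and angle between tube_a's own z axis and vertical below 0.12 rad) or ((horizontal distance between tube_a and well_rear below 0.015 m and angle between tube_a's own z axis and vertical below 0.12 rad) and horizontal distance between tube_b and hole2 below 0.008 m and z of tube_b in the frame of hole2 below -0.057 m and angle between tube_b's own z axis and vertical below 0.12 rad)) and linear speed of each of tube_a, tube_b below 0.02 m/s); the robot touches nothing.
It fails at once if the plate is pushed down onto its stop (more than 8 mm) (value of joint plate above 0.008 m).
It fails at once if the other tube is disturbed: both tubes more than 20 mm from their starts (distance of each of tube_a, tube_b from where it was at the start of the episode above 0.02 m).
It fails at once if a bystander is moved more than 30 mm (distance of any of bulb, dish, dart, flights0, flights1, flights2, pint from where it was at the start of the episode above 0.03 m).
It also fails if it takes over 64 s, if anything falls off the work surface, if the arm or the gripper's body presses on something with over 40 N, if the wrist force passes 120 N, or if a joint passes its speed limit or range.

ROBOT

A 6-joint arm with a two-finger parallel gripper is mounted at the origin on the work surface. World frame = base frame: x ahead of the robot, y to its left, z up, the work surface at z = 0. Lengths are in mm, angles in degrees, forces in N, time in s.
With the tool pointing down it reaches from about 300 to 825 mm from the base axis. Payload 5.4 kg.
Tool frame: the origin (TCP) lies on the centre line of the jaws, within the pads' length; the fingertips stand ahead of it and the grasp point (between the pads) lies 3 mm ahead of it (ctrl.nose_length is the z of the fingertips in the tool frame, in mm); z points along the fingers, y is the line along which they close (so a half turn about z gives the same grasp; the last joint's range is limited). The gripper opens to 92 mm and grips with 3 to 60 N. Pads are 20 mm wide; open, the fingers measure 128 mm over their backs; the gripper's body (75 mm by 189 mm) begins 69 mm behind the grasp point.
Start: joints at [-82.225, 9.076, 91.501, -0, 79.423, -12.038], TCP at [194.872, -540.954, 236.601] pointing down, gripper open.
Joint ranges: [-166.64, 166.64], [-54.1, 131.32], [10.49, 154.53], [-73.88, 253.88], [9.74, 151.15], [-171.62, 171.62]. Speed limits (degrees/s): [147.25, 147.25, 180, 180, 180, 180].

INTERFACE

Orientations are given as [roll, pitch, yaw] about the fixed x, y, z axes, in that order (R = Rz(yaw) Ry(pitch) Rx(roll)).
In Python, from plant import ctrl, camera, camera_info, look_for, cut_out gives the robot as it stands.
- The arm moves only by the tool send_rows, never from a script. Its argument "deltas" is a list of rows, each an object with "linear": the shift along the tool's x, y, z in mm, a list of three; "turn": the turn, a rotation vector about the tool's x, y, z in rad, a list of three; "hand": the gripper's target within -1 to 1 (fully open at 1, half-way at 0, shut at -1). In form: [{"linear": [tx, ty, tz], "turn": [wx, wy, wz], "hand": hand}, ...]. A call has 1 to 12 rows; each row is the pose to reach, as a shift and turn from the pose commanded when the call began, along the tool's axes at that moment; what a row does not reach only later rows make up. A row lasts 1/8 s, in which the tool goes at most 62.5 mm and 10.7 degrees, less where a joint would pass 70% of its speed; a pose out of reach is approached as far as the arm can. A call with a gripper value outside its range is refused whole. The fingers move at their own pace and stop on an object; "newtons" is the grip in N (left out, the last holds). Time passes only in rows, so rows that repeat a pose let the fingers close. It gives the time, the measured TCP pose, the force, the opening and the grip force at its end, in the units of the state.
- ctrl.observe(): the state, without advancing time (a new reading comes with each control period).
- camera(name): name is "scene" or "top" or "wrist"; returns the picture (400x640x3 uint8, blue, green, red); there is no depth.
- camera_info(name): a dict with "K" (3x3 intrinsics, pixels), "origin" and "rotation" of the camera in the world. Camera axes: x right, y up, looking along -z (the intrinsics and any distortion apply to the point x, -y, -z); pixel columns grow to the right and rows downward; lengths in mm; the calibration is good to about 2 mm. A picture is of the moment at which its call begins: read the wrist's pose just before it. camera_info takes no time and is no camera call; for the wrist camera it gives the pose at the moment of the call.
- ctrl.sign_off(): hands the job in; it is judged then, once.
Trained networks look in the newest picture that a camera, given by its name, has taken for a name from the list of things; names that differ only in an ending like _2 or _b are one class to them, and where a whole thing is asked for, a point or a joint stands for the part that bears it (a point fixed in the world has none). Each returns a list of dicts, best first, with "p" (0 to 1); they miss things now and then, are a little off and sometimes report something else, mostly with a low value. They report only what shows in the picture. A call takes as long as a camera call. They do not tell look-alikes from the thing itself.
- look_for(label, camera): "point" ([row, column] in pixels, amid what is visible of it).
- cut_out(label, camera): "region" (400x640 bool, what is visible of it) and "point" ([row, column] in pixels, amid what is visible of it).
The state is a dict: "time": time; "qpos": joint angles; "joint_vel": joint speeds; "effort": joint torques, N m; "eef_pos": TCP position; "eef_rot": TCP orientation; "contact_force": force on the tool from outside, world axes, zero at the start; "torque": the same for the moment, N m; "gripper_width": finger opening in mm; "finger_force": force on a finger pad.
Only numpy, scipy, OpenCV 4.12 (cv2) and the standard library are available. Lean on these libraries where they do the work, as an engineer would, in place of code of your own. Each camera call takes 0.05 s, during which the arm holds its last target. There are 200 camera calls.

## Working session

There is one attempt and no reset: what is moved stays moved. The work goes in short steps, Python scripts to look and compute and a tool call to move; the robot and the scene stay as the last step left them, time stands still between calls to the robot, and variables do not carry over. Pictures are saved under pics/ and viewed, at most 10 in all, crops included, and the job is handed in when it is done.

Besides the shell and the picture viewer there is one more tool, called after "Request:" by a JSON object that holds its "method" and its "body", one argument or row to a line. send_rows: Moves the arm, as the interface text tells. Its arguments: {"type":"object","properties":{"deltas":{"type":"array"},"newtons":{"type":"number"}},"required":["deltas"]}

```bash
ls; mkdir -p pics; python3 - <<'E'
from plant import ctrl, camera, camera_info, look_for, cut_out
import cv2
for n in ("scene","top"):
    im=camera(n); cv2.imwrite(f"pics/{n}0.png",im)
    i=camera_info(n); print(n,i)
    for l in ("tube_a","stand","gauge","plate"):
        print(l,[(round(d["p"],2),[round(float(v)) for v in d["point"]]) for d in look_for(l,n)])
print(ctrl.observe(), ctrl.nose_length)
E
```

```text
pics
scene {'K': array([[431.88522532,   0.        , 315.21158182],
       [  0.        , 431.88522532, 190.24260574],
       [  0.        ,   0.        ,   1.        ]]), 'origin': array([1316.97357965, -154.45392326,  784.50529342]), 'rotation': array([46.23246938, -0.65626448, 78.6862469 ])}
tube_a [(0.78, [152, 431]), (0.69, [135, 365]), (0.66, [149, 395]), (0.65, [157, 365]), (0.63, [136, 385])]
stand [(0.62, [181, 401])]
gauge [(0.69, [225, 248]), (0.35, [240, 285])]
plate [(0.94, [192, 245]), (0.32, [221, 251])]
top {'K': array([[401.11266394,   0.        , 318.06924888],
       [  0.        , 401.11266394, 187.63827199],
       [  0.        ,   0.        ,   1.        ]]), 'origin': array([ 504.63805801,   -8.52699916, 1190.7534079 ]), 'rotation': array([  4.1197998 ,  -0.54889583, -90.96536853])}
tube_a [(0.66, [186, 358]), (0.61, [256, 227]), (0.58, [226, 192]), (0.48, [250, 249]), (0.43, [223, 223])]
stand [(0.66, [214, 230])]
gauge [(0.91, [194, 361]), (0.6, [142, 296]), (0.6, [156, 186]), (0.15, [224, 224])]
plate [(0.68, [188, 368])]
{'time': 0.5, 'qpos': array([-8.22253321e+01,  9.07755527e+00,  9.15042735e+01, -1.34027786e-04,
        7.94238320e+01, -1.20382627e+01]), 'joint_vel': array([ 0.07889576,  0.13720694, -0.04238088,  0.02478688,  0.0117182 ,
       -0.06173407]), 'effort': array([-9.44825806e-04, -3.85232091e+01, -3.22063994e+01,  7.00783264e-02,
        3.16761376e-02, -2.92313825e-05]), 'eef_pos': array([ 194.86598053, -540.92810856,  236.55695905]), 'eef_rot': array([-1.79994436e+02, -1.05178221e-03,  1.98129552e+01]), 'contact_force': array([ 0.08913939,  0.38707122, -0.27461492]), 'torque': array([ 0.00285863, -0.0096673 , -0.00902544]), 'finger_force': 0.0, 'gripper_width': 91.93460419573428} 22.0
```

View pics/scene0.png

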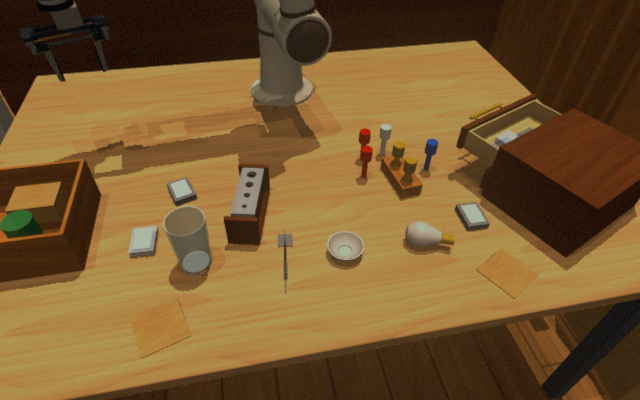

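View pics/top0.png

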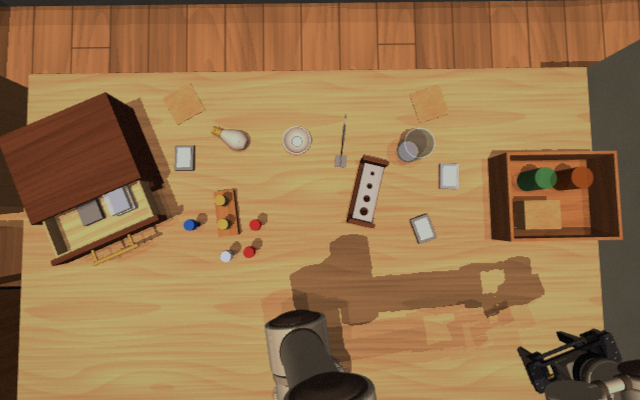

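Scene shows brass tubes in the stand at scene (152,398) front and (167,410) rear. In top view they are at (224,222) front and (200,221) rear, and the gauge holes run from (174,371) narrow to (211,364) wide. Other things that could be taken for the tube in top view: red (225,256), red (252,249), white (257,226), blue (225,190). I choose the brass one at (224,222).

```bash
cat > h.py <<'E'
import numpy as np, cv2
from scipy.spatial.transform import Rotation as Ro
from plant import ctrl, camera, camera_info, look_for, cut_out
def cam(n):
    i=camera_info(n); return np.array(i["K"]),np.array(i["origin"]),Ro.from_euler("xyz",i["rotation"],degrees=True).as_matrix()
def back(n,rc,z,c=None):
    K,o,R=c or cam(n)
    r=np.atleast_2d(rc).astype(float)
    d=np.c_[(r[:,1]-K[0,2])/K[0,0],-(r[:,0]-K[1,2])/K[1,1],-np.ones(len(r))]@R.T
    return o+d*((z-o[2])/d[:,2])[:,None]
def proj(n,P,c=None):
    K,o,R=c or cam(n)
    p=(np.atleast_2d(P)-o)@R; p=p*[1,-1,-1]
    return np.c_[K[1,2]+K[1,1]*p[:,1]/p[:,2],K[0,2]+K[0,0]*p[:,0]/p[:,2]]
E
python3 - <<'E'
from h import *
im=cv2.imread("pics/top0.png")
a=cv2.resize(im[180:270,170:270],None,fx=4,fy=4,interpolation=2)
b=cv2.resize(im[145:235,340:400],None,fx=4,fy=4,interpolation=2)
s=cv2.imread("pics/scene0.png")
c=cv2.resize(s[120:210,345:445],None,fx=4,fy=4,interpolation=2)
cv2.imwrite("pics/crop1.png",np.hstack([a,b])[:, :640]);
print("caps",back("top",[[224,222],[200,221]],99).round(1))
print("sc caps",back("scene",[[148,398],[162,411]],99).round(1))
g=im[150:230,345:395]; 
gray=cv2.cvtColor(im,cv2.COLOR_BGR2GRAY)
# plate mask bright & low sat
hsv=cv2.cvtColor(im,cv2.COLOR_BGR2HSV)
m=np.zeros_like(gray); m[155:232,342:395]=((hsv[...,1]<70)&(gray>90))[155:232,342:395]
n,l,st,ce=cv2.connectedComponentsWithStats(m); k=1+np.argmax(st[1:,4])
cs,h=cv2.findContours((l==k).astype("uint8"),cv2.RETR_CCOMP,cv2.CHAIN_APPROX_NONE)
for q,hh in zip(cs,h[0]):
    (x,y),w,an=cv2.minAreaRect(q); print((y,x),w,an,"outer" if hh[3]<0 else "hole",back("top",[y,x],84).round(1))
E
```

```text
caps [[488.7 241.2  99. ]
 [553.7 243.9  99. ]]
sc caps [[502.3 233.1  99. ]
 [561.4 246.3  99. ]]
(191.93527221679688, 367.45880126953125) (20.174535751342773, 56.51039123535156) 12.528807640075684 outer [[ 570. -157.   84.]]
(210.75003051757812, 363.2500305175781) (8.485280990600586, 7.77817440032959) 45.0 hole [[ 518.3 -144.    84. ]]
(198.5, 366.5) (7.0, 7.0) 90.0 hole [[ 551.9 -153.8   84. ]]
(185.75001525878906, 369.2500305175781) (5.656853675842285, 4.949747085571289) 45.0 hole [[ 587.1 -162.4   84. ]]
(173.0, 372.0) (4.0, 4.0) 90.0 hole [[ 622.5 -170.9   84. ]]
```

View pics/crop1.png

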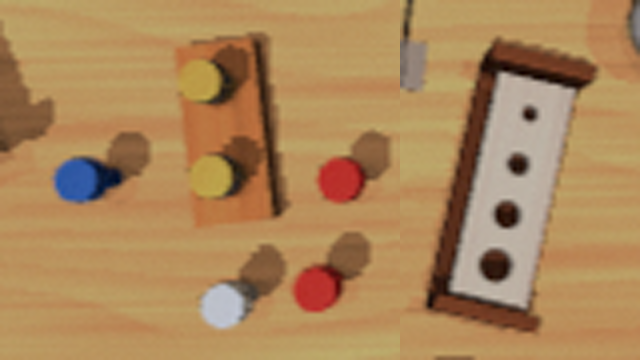

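```bash
cat >> h.py <<'E'
def delta(p,yaw=0):
    s=ctrl.observe(); R=Ro.from_euler("xyz",s["eef_rot"],degrees=True)
    T=Ro.from_euler("xyz",[180,0,yaw],degrees=True)
    print("lin",(R.inv().apply(np.array(p)-s["eef_pos"])).round(1),"turn",(R.inv()*T).as_rotvec().round(4))
def st():
    s=ctrl.observe(); print("t",round(s["time"],2),"pos",s["eef_pos"].round(2),"rot",s["eef_rot"].round(2),"F",s["contact_force"].round(2),"M",s["torque"].round(3),"w",round(s["gripper_width"],1),"ff",round(s["finger_force"],1))
E
python3 -c "
from h import *
delta([540,-157,280],0);print(camera_info('wrist'))
print(back('top',[[224.2,223.3],[200.2,220.5]],99))"
```

```text
lin [ 454.8 -244.2  -43.4] turn [-1.000e-04 -0.000e+00  3.458e-01]
{'K': array([[356.06522955,   0.        , 329.77612682],
       [  0.        , 356.06522955, 199.0865497 ],
       [  0.        ,   0.        ,   1.        ]]), 'origin': array([ 272.78019245, -513.55087331,  383.74845553]), 'rotation': array([-1.67233992e+01,  2.45329231e-02, -7.02434446e+01])}
[[488.08893286 237.69852194  99.        ]
 [553.16658922 245.29247924  99.        ]]
```

Request:
{"method": "send_rows", "body": {
  "deltas": [
    {"linear": [45, -24, -10], "turn": [0, 0, 0.05], "hand": 1},
    {"linear": [95, -51, -20], "turn": [0, 0, 0.1], "hand": 1},
    {"linear": [145, -78, -30], "turn": [0, 0, 0.15], "hand": 1},
    {"linear": [195, -105, -43], "turn": [0, 0, 0.2], "hand": 1},
    {"linear": [245, -132, -43], "turn": [0, 0, 0.25], "hand": 0.5},
    {"linear": [295, -159, -43], "turn": [0, 0, 0.3], "hand": 0.5},
    {"linear": [345, -186, -43], "turn": [0, 0, 0.346], "hand": 0.5},
    {"linear": [395, -212, -43], "turn": [0, 0, 0.346], "hand": 0.5},
    {"linear": [435, -233, -43], "turn": [0, 0, 0.346], "hand": 0.5},
    {"linear": [470, -244, -43], "turn": [0, 0, 0.346], "hand": 0.5},
    {"linear": [475, -244, -43], "turn": [0, 0, 0.346], "hand": 0.5},
    {"linear": [475, -244, -43], "turn": [0, 0, 0.346], "hand": 0.5}
  ]
}}

```text
time: 2.0
eef_pos: [558.8, -150.8, 279.4]
eef_rot: [180.0, 0.0, -0.0]
contact_force: [-0.7, 0.6, -0.1]
gripper_width: 69.0
finger_force: 0.0
```

```bash
cat >> h.py <<'E'
def holes(im,c,n="wrist",z=84,show=None):
    gray=cv2.cvtColor(im,cv2.COLOR_BGR2GRAY); hsv=cv2.cvtColor(im,cv2.COLOR_BGR2HSV)
    return ((hsv[...,1]<70)&(gray>90)).astype("uint8")
E
python3 - <<'E'
from h import *
st(); c=cam("wrist"); im=camera("wrist"); cv2.imwrite("pics/w1.png",im)
print(proj("wrist",[[622.5,-170.9,84],[587,-162.4,84],[552,-153.8,84],[518,-144,84]],c).round(1))
m=holes(im,c)
cs,h=cv2.findContours(m,cv2.RETR_CCOMP,cv2.CHAIN_APPROX_NONE)
for q,hh in zip(cs,h[0]):
    if hh[3]>=0 and cv2.contourArea(q)>40:
        (x,y),w,an=cv2.minAreaRect(q); M=cv2.moments(q); print("hole",(round(M['m01']/M['m00'],1),round(M['m10']/M['m00'],1)),np.round(w,1),back("wrist",[M['m01']/M['m00'],M['m10']/M['m00']],84,c).round(1))
E
```

```text
t 2.0 pos [ 558.76 -150.81  279.45] rot [ 1.7998e+02  4.0000e-02 -1.0000e-02] F [-0.69  0.62 -0.12] M [0.055 0.016 0.016] w 69.0 ff 0.0
[[113.1 351.1]
 [150.9 341.7]
 [186.  332.7]
 [218.2 323.1]]
hole (148.8, 340.9) [14. 16.] [[ 589.  -161.6   84. ]]
hole (112.1, 350.7) [12.7 12.7] [[ 623.4 -170.5   84. ]]
```

View pics/w1.png

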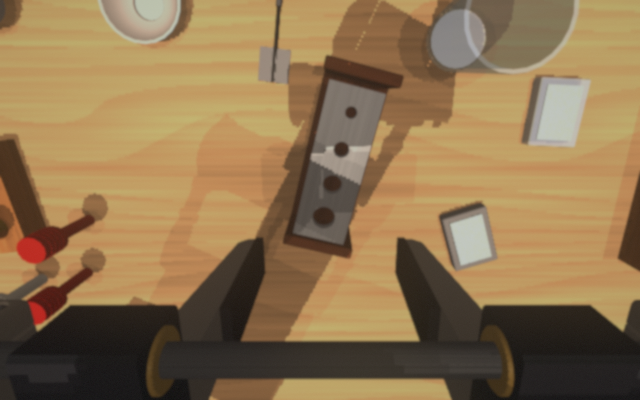

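Wrist view shows the gauge clear: holes at (112,351), (149,341), (184,332), (216,323), half in the gripper's shadow. Now I'll fit all four holes and work out the move to the tube.

```bash
cat >> h.py <<'E'
def fit(im,c,n,seed,z=84,rad=(5.5,7.5,9.5,11.5)):
    "refine hole centres by subpixel dark blobs around seeds (world)"
    g=cv2.cvtColor(im,cv2.COLOR_BGR2GRAY).astype(np.float32); out=[]
    for s,r in zip(seed,rad):
        u=8; L=2*r+8; xs=np.arange(-L/2,L/2,1/u)   # rectified patch, 1/8 mm
        X,Y=np.meshgrid(xs,xs,indexing="ij")
        p=proj(n,np.c_[s[0]+X.ravel(),s[1]+Y.ravel(),np.full(X.size,z)],c)
        P=cv2.remap(g,p[:,1].reshape(X.shape).astype(np.float32),p[:,0].reshape(X.shape).astype(np.float32),1)
        k=(X**2+Y**2<=r*r).astype(np.float32); 
        big=(X**2+Y**2<=(r+2.5)**2)&(k==0)
        K=k/k.sum()-big/big.sum()
        B=cv2.filter2D(P,-1,K.astype(np.float32),borderType=cv2.BORDER_REPLICATE)
        mm=(np.abs(X)<4.5)&(np.abs(Y)<4.5); B[~mm]=1e9
        i=np.unravel_index(B.argmin(),B.shape); out.append([s[0]+xs[i[0]],s[1]+xs[i[1]]])
    return np.array(out)
def lattice(h,idx):
    "least squares: centre of hole0 and direction with 36 mm pitch"
    h=np.array(h); t=36*np.array(idx); a=h-h.mean(0); tt=t-t.mean()
    d=(tt[:,None]*a).sum(0); d/=np.linalg.norm(d); h0=h.mean(0)-t.mean()*d
    return h0,d,np.abs(h-h0-np.outer(t,d)).max()
E
python3 - <<'E'
from h import *
c=cam("wrist"); im=cv2.imread("pics/w1.png"); S=[[623,-170.7],[588,-162],[552.5,-153.5],[518.5,-144.5]]
for n,f,cc in (("wrist","w1",c),("top","top0",None)):
    h=fit(cv2.imread(f"pics/{f}.png"),cc or cam(n),n,S); h0,d,e=lattice(h,range(4)); print(n,h.round(1).tolist(),h0.round(1),d.round(3),e.round(2))
delta([488,238,230],0)
E
```

```text
wrist [[623.1, -171.0], [588.2, -162.1], [555.2, -153.8], [518.9, -144.6]] [ 623.7 -171.1] [-0.97   0.245] 1.33
top [[622.4, -171.0], [587.4, -162.0], [552.6, -153.2], [517.9, -144.4]] [ 622.4 -170.9] [-0.969  0.246] 0.15
lin [ -70.8 -389.1   49.5] turn [ 0.0003  0.0006 -0.001 ]
```

Request:
{"method": "send_rows", "body": {
  "deltas": [
    {"linear": [-8, -25, 0], "turn": [0, 0, 0], "hand": 0.5},
    {"linear": [-16, -70, 0], "turn": [0, 0, 0], "hand": 0.4},
    {"linear": [-26, -120, 10], "turn": [0, 0, 0], "hand": 0.4},
    {"linear": [-36, -170, 20], "turn": [0, 0, 0], "hand": 0.4},
    {"linear": [-48, -220, 30], "turn": [0, 0, 0], "hand": 0.4},
    {"linear": [-58, -270, 40], "turn": [0, 0, 0], "hand": 0.4},
    {"linear": [-70, -320, 49], "turn": [0, 0, 0], "hand": 0.4},
    {"linear": [-80, -360, 49], "turn": [0, 0, 0], "hand": 0.4},
    {"linear": [-84, -385, 49], "turn": [0, 0, 0], "hand": 0.4},
    {"linear": [-84, -389, 49], "turn": [0, 0, 0], "hand": 0.4},
    {"linear": [-84, -389, 49], "turn": [0, 0, 0], "hand": 0.4}
  ]
}}

```text
time: 3.42
eef_pos: [475.4, 237.4, 230.7]
eef_rot: [180.0, -0.0, -0.1]
contact_force: [0.5, 0.7, -1.0]
gripper_width: 64.2
finger_force: 0.0
```

```bash
python3 - <<'E'
from h import *
st(); c=cam("wrist"); im=camera("wrist"); cv2.imwrite("pics/w2.png",im)
print(proj("wrist",[[488,238,99],[553,245,99],[488,238,65]],c).round(1))
for d in cut_out("tube_a","wrist")[:6]:
    (x,y),w,an=cv2.minAreaRect(np.argwhere(d["region"])[:,::-1].astype(np.float32)); print(round(d["p"],2),np.round(d["point"]),np.round(w),an)
E
```

```text
t 3.42 pos [475.43 237.44 230.69] rot [ 1.7997e+02 -1.0000e-02 -7.0000e-02] F [ 0.51  0.65 -1.02] M [0.029 0.006 0.011] w 64.2 ff 0.0
[[182.9 328.9]
 [ 99.3 319.3]
 [173.7 329. ]]
0.97 [266. 333.] [58. 32.] 90.0
0.95 [177. 218.] [36. 55.] 56.3099365234375
0.84 [237. 388.] [50. 24.] 87.95458984375
0.81 [176. 423.] [52. 36.] 45.0
0.76 [ 98. 312.] [39. 37.] 90.0
0.68 [173. 323.] [42. 35.] 90.0
```

View pics/w2.png

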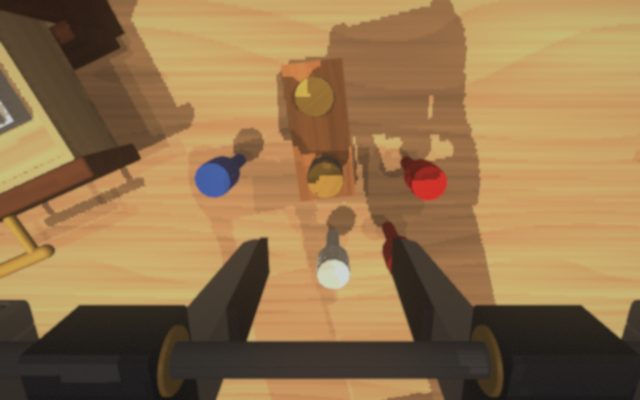

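Wrist view: the front brass cap sits at about (180,326) and the rear one at (97,314). The look-alikes are blue (180,214), red (182,428), white (273,333) and red (245,390). The front cap's top is about 2.5 mm further out in x and y than I estimated, so I'll come closer and recheck.

Request:
{"method": "send_rows", "body": {
  "deltas": [
    {"linear": [4, 0, 15], "turn": [0, 0, 0], "hand": 0.4},
    {"linear": [8, -1, 35], "turn": [0, 0, 0], "hand": 0.4},
    {"linear": [12, -2, 55], "turn": [0, 0, 0], "hand": 0.4},
    {"linear": [14, -2, 75], "turn": [0, 0, 0], "hand": 0.4},
    {"linear": [14, -2, 80], "turn": [0, 0, 0], "hand": 0.4},
    {"linear": [14, -2, 80], "turn": [0, 0, 0], "hand": 0.4}
  ]
}}

```text
time: 4.28
eef_pos: [489.0, 240.2, 150.1]
eef_rot: [180.0, 0.1, -0.0]
contact_force: [-0.6, 0.1, 0.5]
gripper_width: 64.3
finger_force: 0.0
```

```bash
python3 - <<'E'
from h import *
st(); c=cam("wrist"); im=camera("wrist"); cv2.imwrite("pics/w3.png",im)
p=proj("wrist",[[489.5,239.5,99],[489.5,239.5,65],[489.5,239.5,30]],c).round(1); print(p)
for d in cut_out("tube_a","wrist")[:4]:
    q=np.argwhere(d["region"]); print(round(d["p"],2),np.round(d["point"]),q.min(0),q.max(0))
r,k=int(p[0,0]),int(p[0,1])
cv2.imwrite("pics/w3c.png",cv2.resize(im[r-90:r+60,k-80:k+80],None,fx=4,fy=4,interpolation=2)); print("crop origin",r-90,k-80)
E
```

```text
t 4.28 pos [488.99 240.24 150.13] rot [ 1.7999e+02  5.0000e-02 -4.0000e-02] F [-0.62  0.12  0.51] M [ 0.042 -0.006 -0.019] w 64.3 ff 0.0
[[235.1 330.8]
 [216.1 330.7]
 [201.2 330.6]]
0.79 [224. 190.] [185 154] [254 228]
0.77 [320. 335.] [275 317] [340 358]
0.64 [224. 454.] [187 419] [258 489]
0.61 [125. 311.] [ 96 287] [151 340]
crop origin 145 250
```

View pics/w3c.png

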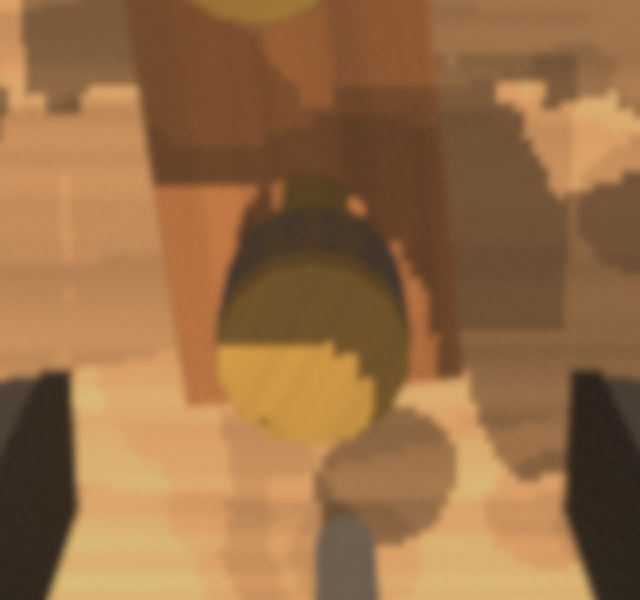

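Close crop: the front brass cap disc is at about (232,328) in the full picture. Its shank looks thin, about 12–14 mm. The jaws' midline is at column 330, so I'll shift by (+2, +1) mm, go down and grip.

Request:
{"method": "send_rows", "body": {
  "deltas": [
    {"linear": [2, -1, 10], "turn": [0, 0, 0], "hand": 0.4},
    {"linear": [2, -1, 25], "turn": [0, 0, 0], "hand": 0.4},
    {"linear": [2, -1, 40], "turn": [0, 0, 0], "hand": 0.4},
    {"linear": [2, -1, 52], "turn": [0, 0, 0], "hand": 0.4},
    {"linear": [2, -1, 57], "turn": [0, 0, 0], "hand": 0.4},
    {"linear": [2, -1, 57], "turn": [0, 0, 0], "hand": 0},
    {"linear": [2, -1, 57], "turn": [0, 0, 0], "hand": -0.3},
    {"linear": [2, -1, 57], "turn": [0, 0, 0], "hand": -0.5},
    {"linear": [2, -1, 57], "turn": [0, 0, 0], "hand": -0.7},
    {"linear": [2, -1, 57], "turn": [0, 0, 0], "hand": -0.8},
    {"linear": [2, -1, 57], "turn": [0, 0, 0], "hand": -0.8},
    {"linear": [2, -1, 57], "turn": [0, 0, 0], "hand": -0.8}
  ],
  "newtons": 25
}}

```text
time: 5.88
eef_pos: [491.5, 241.6, 94.0]
eef_rot: [-180.0, -0.0, -0.0]
contact_force: [-0.7, 0.1, 3.1]
gripper_width: 29.2
finger_force: 25.0
```

```bash
python3 -c "
from h import *
st()"
```

```text
t 5.88 pos [491.51 241.63  94.03] rot [-1.7999e+02 -5.0000e-02 -1.0000e-02] F [-0.73  0.06  3.1 ] M [-0.074  0.017  0.016] w 29.2 ff 25.0
```

Request:
{"method": "send_rows", "body": {
  "deltas": [
    {"linear": [0, 0, -5], "turn": [0, 0, 0], "hand": -0.8},
    {"linear": [0, 0, -15], "turn": [0, 0, 0], "hand": -0.8},
    {"linear": [0, 0, -30], "turn": [0, 0, 0], "hand": -0.8},
    {"linear": [0, 0, -50], "turn": [0, 0, 0], "hand": -0.8},
    {"linear": [0, 0, -75], "turn": [0, 0, 0], "hand": -0.8},
    {"linear": [0, 0, -100], "turn": [0, 0, 0], "hand": -0.8},
    {"linear": [0, 0, -120], "turn": [0, 0, 0], "hand": -0.8},
    {"linear": [0, 0, -130], "turn": [0, 0, 0], "hand": -0.8},
    {"linear": [0, 0, -130], "turn": [0, 0, 0], "hand": -0.8},
    {"linear": [0, 0, -130], "turn": [0, 0, 0], "hand": -0.8}
  ]
}}

```text
time: 7.12
eef_pos: [490.6, 241.5, 222.7]
eef_rot: [180.0, 0.1, -0.0]
contact_force: [0.2, 0.4, -2.3]
gripper_width: 29.1
finger_force: 25.0
```

```bash
python3 - <<'E'
from h import *
st(); c=cam("wrist"); im=camera("wrist"); cv2.imwrite("pics/w4.png",im)
p=ctrl.observe()["eef_pos"]
q=proj("wrist",[p-[0,0,-5],p-[0,0,29],p-[0,0,89]],c).round(1); print(q)
r,k=int(q[1,0]),int(q[1,1])
cv2.imwrite("pics/w4c.png",cv2.resize(im[r-90:r+60,k-80:k+80],None,fx=4,fy=4,interpolation=2)); print("crop origin",r-90,k-80)
delta([622.7,-171,182],0)
E
```

```text
t 7.12 pos [490.59 241.46 222.68] rot [ 1.7998e+02  9.0000e-02 -1.0000e-02] F [ 0.24  0.43 -2.33] M [ 0.022 -0.005 -0.057] w 29.1 ff 25.0
[[284.3 329.4]
 [251.7 329.5]
 [214.9 329.6]]
crop origin 161 249
lin [132.4 412.4  40.4] turn [ 0.0005  0.002  -0.0002]
```

View pics/w4c.png

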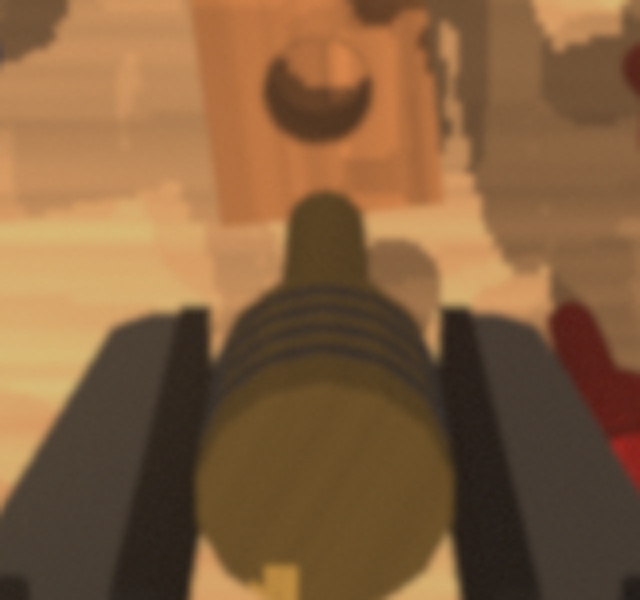

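The tube is held upright: cap disc centre near column 330.5, far edge of the foot at (209,330.5), disc's far edge at row 256.5. The shank works out at about 13 mm, so it is the thin tube. I'll solve the in-grip offset from these edges.

```bash
python3 - <<'E'
from h import *
c=cam("wrist"); p=ctrl.observe()["eef_pos"]; a=np.linspace(0,2*np.pi,361)
def ring(x,y,r,z): return proj("wrist",np.c_[p[0]+x+r*np.cos(a),p[1]+y+r*np.sin(a),np.full(a.size,p[2]+z)],c)
for x in (-3,-2,-1,0,1):
    f=np.vstack([ring(x,-.6,6,-89),ring(x,-.6,7,-88)]); t=ring(x,-.6,15,5)
    print(x,"foot top row %.1f cols %.1f %.1f"%(f[:,0].min(),f[:,1].min(),f[:,1].max()),"cap top row %.1f col %.1f %.1f"%(t[:,0].min(),t[:,1].min(),t[:,1].max()))
im=cv2.imread("pics/w4.png"); print(im[203:216,330].tolist()); print(im[250:262,330].tolist())
E
```

```text
-3 foot top row 209.9 cols 320.4 340.4 cap top row 260.2 col 297.5 363.9
-2 foot top row 208.6 cols 320.4 340.4 cap top row 258.1 col 297.4 364.0
-1 foot top row 207.2 cols 320.4 340.4 cap top row 256.0 col 297.4 364.0
0 foot top row 205.8 cols 320.4 340.4 cap top row 253.9 col 297.3 364.1
1 foot top row 204.5 cols 320.4 340.4 cap top row 251.8 col 297.2 364.2
[[66, 115, 185], [64, 114, 184], [65, 114, 184], [65, 113, 183], [61, 107, 172], [53, 93, 147], [42, 78, 114], [36, 68, 93], [36, 67, 90], [36, 68, 90], [35, 66, 90], [35, 66, 89], [34, 65, 89]]
[[36, 62, 83], [35, 65, 87], [35, 65, 86], [35, 65, 86], [34, 65, 86], [34, 65, 88], [36, 70, 94], [39, 76, 102], [40, 79, 106], [39, 78, 105], [41, 78, 105], [40, 78, 105]]
```

Request:
{"method": "send_rows", "body": {
  "deltas": [
    {"linear": [5, 15, 0], "turn": [0, 0, 0], "hand": -0.8},
    {"linear": [15, 45, 0], "turn": [0, 0, 0], "hand": -0.8},
    {"linear": [28, 85, 0], "turn": [0, 0, 0], "hand": -0.8},
    {"linear": [42, 130, 0], "turn": [0, 0, 0], "hand": -0.8},
    {"linear": [57, 175, 0], "turn": [0, 0, 0], "hand": -0.8},
    {"linear": [72, 220, 0], "turn": [0, 0, 0], "hand": -0.8},
    {"linear": [86, 265, 0], "turn": [0, 0, 0], "hand": -0.8},
    {"linear": [101, 310, 0], "turn": [0, 0, 0], "hand": -0.8},
    {"linear": [115, 352, 0], "turn": [0, 0, 0], "hand": -0.8},
    {"linear": [126, 385, 8], "turn": [0, 0, 0], "hand": -0.8},
    {"linear": [132, 405, 15], "turn": [0, 0, 0], "hand": -0.8},
    {"linear": [134, 412, 23], "turn": [0, 0, 0], "hand": -0.8}
  ]
}}

```text
time: 8.68
eef_pos: [624.8, -171.5, 199.7]
eef_rot: [-180.0, 0.0, -0.1]
contact_force: [-0.3, 0.5, -1.5]
gripper_width: 29.4
finger_force: 25.0
```

Request:
{"method": "send_rows", "body": {
  "deltas": [
    {"linear": [0, 0, 3], "turn": [0, 0, 0], "hand": -0.8},
    {"linear": [0, 0, 6], "turn": [0, 0, 0], "hand": -0.8},
    {"linear": [0, 0, 9], "turn": [0, 0, 0], "hand": -0.8},
    {"linear": [0, 0, 9], "turn": [0, 0, 0], "hand": -0.8},
    {"linear": [0, 0, 9], "turn": [0, 0, 0], "hand": -0.8}
  ]
}}

```text
time: 9.3
eef_pos: [625.1, -170.2, 191.8]
eef_rot: [180.0, -0.0, 0.0]
contact_force: [0.5, -0.3, -1.8]
gripper_width: 29.6
finger_force: 25.0
```

```bash
python3 - <<'E'
from h import *
st(); c=cam("wrist"); im=camera("wrist"); cv2.imwrite("pics/w5.png",im); t=camera("top"); cv2.imwrite("pics/t5.png",t)
p=ctrl.observe()["eef_pos"]; q=proj("wrist",[p-[0,0,29],p-[0,0,89]],c).round(1); print(q)
r,k=int(q[1,0]),int(q[1,1])
cv2.imwrite("pics/w5c.png",cv2.resize(im[r-90:r+60,k-80:k+80],None,fx=4,fy=4,interpolation=2)); print("crop origin",r-90,k-80)
E
```

```text
t 9.3 pos [ 625.14 -170.22  191.84] rot [ 1.7999e+02 -2.0000e-02  1.0000e-02] F [ 0.51 -0.29 -1.83] M [0.028 0.056 0.005] w 29.6 ff 25.0
[[251.8 329.8]
 [215.1 329.9]]
crop origin 125 249
```

View pics/w5c.png

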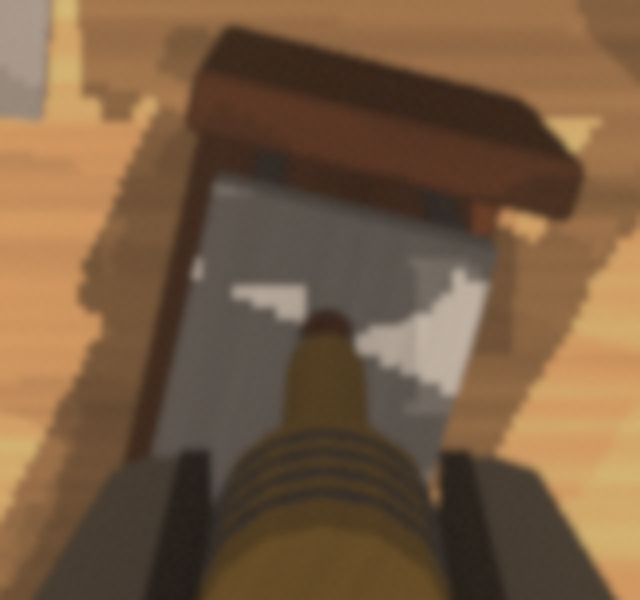

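The foot's far edge is at (209,330), with the hole's far edge just ahead at (202.5,331). They line up in column.

```bash
python3 - <<'E'
from h import *
c=cam("wrist"); p=ctrl.observe()["eef_pos"]; a=np.linspace(0,2*np.pi,361)
def ring(x,y,r,z): return proj("wrist",np.c_[x+r*np.cos(a),y+r*np.sin(a),np.full(a.size,z)],c)
for x in range(619,627):
    f=np.vstack([ring(x,-170.8,6,p[2]-89),ring(x,-170.8,7,p[2]-88)]); h=ring(x,-170.8,5.5,84)
    print(x,"foot row %.1f col %.1f"%(f[:,0].min(),f[:,1].mean()),"hole row %.1f col %.1f"%(h[:,0].min(),h[:,1].mean()))
im=cv2.imread("pics/w5.png"); g=im.sum(2)//3; print(g[196:216,328:334].mean(1).round().tolist())
for r in (203,204,205,206): print(r,g[r,318:344].tolist())
E
```

```text
619 foot row 214.5 col 330.2 hole row 207.7 col 330.2
620 foot row 213.1 col 330.2 hole row 206.4 col 330.2
621 foot row 211.8 col 330.2 hole row 205.2 col 330.2
622 foot row 210.4 col 330.2 hole row 203.9 col 330.2
623 foot row 209.1 col 330.2 hole row 202.6 col 330.2
624 foot row 207.7 col 330.2 hole row 201.4 col 330.2
625 foot row 206.3 col 330.2 hole row 200.1 col 330.2
626 foot row 204.9 col 330.2 hole row 198.8 col 330.2
[84.0, 84.0, 84.0, 84.0, 83.0, 77.0, 65.0, 51.0, 44.0, 42.0, 42.0, 45.0, 50.0, 55.0, 59.0, 60.0, 59.0, 59.0, 59.0, 59.0]
203 [134, 151, 155, 155, 155, 153, 139, 109, 79, 59, 53, 49, 48, 49, 52, 56, 64, 73, 79, 84, 86, 85, 84, 83, 83, 82]
204 [119, 131, 135, 135, 137, 138, 123, 94, 66, 51, 44, 43, 44, 43, 45, 48, 54, 63, 73, 82, 85, 85, 85, 86, 86, 86]
205 [98, 103, 104, 105, 110, 111, 99, 74, 53, 44, 42, 41, 42, 42, 42, 44, 46, 54, 65, 75, 83, 85, 88, 93, 97, 99]
206 [87, 86, 87, 87, 89, 87, 75, 56, 45, 43, 39, 40, 42, 42, 43, 44, 44, 49, 60, 72, 83, 87, 96, 112, 123, 127]
```

Request:
{"method": "send_rows", "body": {
  "deltas": [
    {"linear": [0, 0, 3], "turn": [0, 0, 0], "hand": -0.8},
    {"linear": [0, 0, 6], "turn": [0, 0, 0], "hand": -0.8},
    {"linear": [0, 0, 9], "turn": [0, 0, 0], "hand": -0.8},
    {"linear": [0, 0, 12], "turn": [0, 0, 0], "hand": -0.8},
    {"linear": [0, 0, 15], "turn": [0, 0, 0], "hand": -0.8},
    {"linear": [0, 0, 16], "turn": [0, 0, 0], "hand": -0.8},
    {"linear": [0, 0, 16], "turn": [0, 0, 0], "hand": -0.8}
  ]
}}

```text
time: 10.28
eef_pos: [625.0, -170.4, 175.5]
eef_rot: [-180.0, 0.0, -0.0]
contact_force: [-0.2, 0.4, -0.5]
gripper_width: 29.2
finger_force: 25.0
```

Request:
{"method": "send_rows", "body": {
  "deltas": [
    {"linear": [0, 0, 1], "turn": [0, 0, 0], "hand": -0.8},
    {"linear": [0, 0, 2], "turn": [0, 0, 0], "hand": -0.8},
    {"linear": [0, 0, 3], "turn": [0, 0, 0], "hand": -0.8},
    {"linear": [0, 0, 4], "turn": [0, 0, 0], "hand": -0.8},
    {"linear": [0, 0, 4], "turn": [0, 0, 0], "hand": -0.8},
    {"linear": [0, 0, 4], "turn": [0, 0, 0], "hand": -0.8}
  ]
}}

```text
time: 11.02
eef_pos: [625.2, -170.4, 171.9]
eef_rot: [180.0, -0.0, -0.0]
contact_force: [-0.9, 0.6, 0.5]
gripper_width: 29.1
finger_force: 25.0
```

```bash
python3 -c "
from h import *
for i in range(1): st()
for i in range(3): camera('wrist'); st()"
```

```text
t 11.03 pos [ 625.19 -170.44  171.93] rot [ 1.7999e+02 -2.0000e-02 -1.0000e-02] F [-0.92  0.59  0.47] M [ 0.141  0.082 -0.052] w 29.1 ff 25.0
t 11.07 pos [ 625.2  -170.47  171.9 ] rot [ 1.7999e+02 -3.0000e-02 -1.0000e-02] F [ 0.54 -0.05  2.08] M [0.13  0.074 0.015] w 29.0 ff 25.0
t 11.12 pos [ 625.18 -170.45  171.88] rot [ 1.7999e+02 -2.0000e-02 -1.0000e-02] F [0.01 1.17 1.32] M [ 0.082  0.076 -0.027] w 29.1 ff 25.0
t 11.18 pos [ 625.18 -170.43  171.84] rot [ 1.7999e+02 -2.0000e-02 -1.0000e-02] F [-0.01  0.04  1.53] M [ 0.153  0.098 -0.024] w 29.6 ff 25.0
```

Request:
{"method": "send_rows", "body": {
  "deltas": [
    {"linear": [0, 0, 0.6], "turn": [0, 0, 0], "hand": -0.8},
    {"linear": [0, 0, 1.2], "turn": [0, 0, 0], "hand": -0.8},
    {"linear": [0, 0, 1.2], "turn": [0, 0, 0], "hand": -0.8},
    {"linear": [0, 0, 1.2], "turn": [0, 0, 0], "hand": -0.8}
  ]
}}

```text
time: 11.68
eef_pos: [625.2, -170.5, 170.6]
eef_rot: [180.0, -0.0, -0.0]
contact_force: [-1.1, 0.9, 3.0]
gripper_width: 29.4
finger_force: 25.0
```

```bash
python3 -c "
from h import *
st()
for i in range(3): camera('wrist'); st()"
```

```text
t 11.68 pos [ 625.16 -170.46  170.61] rot [ 1.7999e+02 -2.0000e-02 -1.0000e-02] F [-1.14  0.89  3.  ] M [0.201 0.101 0.024] w 29.4 ff 25.0
t 11.72 pos [ 625.16 -170.45  170.59] rot [ 1.7999e+02 -2.0000e-02 -1.0000e-02] F [-0.15  0.67  2.53] M [ 0.115  0.096 -0.078] w 29.6 ff 25.0
t 11.78 pos [ 625.16 -170.43  170.58] rot [ 1.7999e+02 -2.0000e-02 -1.0000e-02] F [-0.38  0.59  3.09] M [0.134 0.138 0.   ] w 29.3 ff 25.0
t 11.82 pos [ 625.17 -170.45  170.55] rot [ 1.7999e+02 -2.0000e-02 -1.0000e-02] F [-0.26  0.3   2.69] M [ 0.125  0.045 -0.051] w 29.6 ff 25.0
```

Request:
{"method": "send_rows", "body": {
  "deltas": [
    {"linear": [0, 0, -3], "turn": [0, 0, 0], "hand": -0.8},
    {"linear": [0, 0, -9], "turn": [0, 0, 0], "hand": -0.8},
    {"linear": [0, 0, -15], "turn": [0, 0, 0], "hand": -0.8},
    {"linear": [-8, -2, -18], "turn": [0, 0, 0], "hand": -0.8},
    {"linear": [-18, -4.5, -18], "turn": [0, 0, 0], "hand": -0.8},
    {"linear": [-28, -7, -18], "turn": [0, 0, 0], "hand": -0.8},
    {"linear": [-35.4, -9, -18], "turn": [0, 0, 0], "hand": -0.8},
    {"linear": [-35.4, -9, -15], "turn": [0, 0, 0], "hand": -0.8},
    {"linear": [-35.4, -9, -12], "turn": [0, 0, 0], "hand": -0.8},
    {"linear": [-35.4, -9, -12], "turn": [0, 0, 0], "hand": -0.8},
    {"linear": [-35.4, -9, -12], "turn": [0, 0, 0], "hand": -0.8}
  ]
}}

```text
time: 13.2
eef_pos: [589.8, -161.4, 182.3]
eef_rot: [-180.0, 0.0, -0.0]
contact_force: [-0.4, 0.6, -0.9]
gripper_width: 29.2
finger_force: 25.0
```

```bash
cat > m.py <<'E'
from h import *
import sys
st(); c=cam("wrist"); im=camera("wrist"); cv2.imwrite(f"pics/{sys.argv[1]}.png",im)
p=ctrl.observe()["eef_pos"]; q=proj("wrist",[p-[0,0,89],[623.2,-170.8,84],[588.3,-161.9,84]],c); print(q.round(1))
r,k=int(q[0,0]),int(q[0,1]); g=cv2.cvtColor(im,cv2.COLOR_BGR2GRAY)
cv2.imwrite(f"pics/{sys.argv[1]}c.png",cv2.resize(im[r-90:r+60,k-80:k+80],None,fx=4,fy=4,interpolation=2)); print("crop origin",r-90,k-80)
print("hole0 fit",fit(im,c,"wrist",[[623.2,-170.8]]))
print("col profile",g[r-20:r+8,k-2:k+4].mean(1).round().tolist(),"from row",r-20)
E
python3 m.py w6
```

```text
t 13.2 pos [ 589.8  -161.44  182.33] rot [-1.8e+02  0.0e+00 -1.0e-02] F [-0.44  0.58 -0.87] M [ 0.062 -0.046 -0.021] w 29.2 ff 25.0
[[215.1 329.7]
 [165.6 342.9]
 [212.8 330.2]]
crop origin 125 249
hole0 fit [[ 623.95 -170.55]]
col profile [85.0, 85.0, 86.0, 86.0, 85.0, 86.0, 82.0, 75.0, 60.0, 49.0, 44.0, 44.0, 46.0, 54.0, 60.0, 64.0, 65.0, 65.0, 65.0, 65.0, 64.0, 64.0, 64.0, 64.0, 64.0, 64.0, 64.0, 64.0] from row 195
```

View pics/w6c.png

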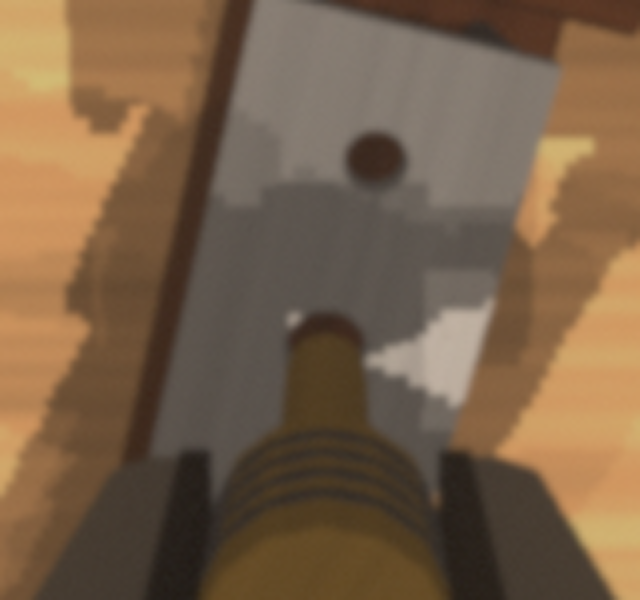

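```bash
python3 - <<'E'
from h import *
c=cam("wrist"); p=ctrl.observe()["eef_pos"]; a=np.linspace(0,2*np.pi,361)
def ring(x,y,r,z): return proj("wrist",np.c_[x+r*np.cos(a),y+r*np.sin(a),np.full(a.size,z)],c)
for x in range(586,592):
    f=np.vstack([ring(x,-161.8,6,p[2]-89),ring(x,-161.8,7,p[2]-88)]); h=ring(x,-161.8,7.5,84)
    print(x,"foot row %.1f col %.1f"%(f[:,0].min(),(f[:,1].min()+f[:,1].max())/2),"hole row %.1f col %.1f %.1f"%(h[:,0].min(),h[:,1].min(),h[:,1].max()))
g=cv2.cvtColor(cv2.imread("pics/w6.png"),cv2.COLOR_BGR2GRAY)
for r in (205,207,208,212,216): print(r,g[r,315:347].tolist())
E
```

```text
586 foot row 211.3 col 330.1 hole row 206.0 col 319.8 340.4
587 foot row 209.9 col 330.1 hole row 204.7 col 319.8 340.4
588 foot row 208.6 col 330.1 hole row 203.4 col 319.8 340.4
589 foot row 207.2 col 330.1 hole row 202.1 col 319.8 340.4
590 foot row 205.8 col 330.1 hole row 200.7 col 319.8 340.4
591 foot row 204.4 col 330.1 hole row 199.4 col 319.8 340.4
205 [86, 85, 86, 86, 88, 104, 126, 127, 106, 80, 58, 46, 46, 44, 44, 43, 43, 44, 46, 48, 52, 60, 70, 79, 85, 86, 85, 84, 85, 85, 85, 86]
207 [86, 86, 85, 85, 84, 84, 83, 71, 57, 48, 45, 46, 46, 45, 46, 48, 46, 46, 46, 47, 47, 48, 52, 61, 71, 80, 83, 84, 84, 84, 85, 87]
208 [86, 86, 86, 84, 83, 77, 66, 56, 48, 45, 46, 48, 51, 52, 55, 55, 55, 53, 50, 50, 48, 47, 48, 53, 65, 76, 81, 83, 85, 86, 86, 86]
212 [85, 85, 85, 83, 79, 70, 60, 57, 58, 60, 63, 64, 65, 65, 67, 65, 64, 64, 63, 63, 63, 62, 60, 60, 64, 78, 91, 98, 103, 116, 137, 151]
216 [85, 85, 84, 84, 81, 74, 66, 63, 61, 63, 63, 65, 64, 64, 64, 66, 64, 64, 64, 65, 63, 64, 63, 66, 80, 104, 124, 131, 136, 142, 154, 162]
```

Foot and 15 mm hole agree within about 0.5 mm in rows and columns: foot edge (208,330), hole edge (203,330). Going down gently.

Request:
{"method": "send_rows", "body": {
  "deltas": [
    {"linear": [0, 0, 3], "turn": [0, 0, 0], "hand": -0.8},
    {"linear": [0, 0, 6], "turn": [0, 0, 0], "hand": -0.8},
    {"linear": [0, 0, 8], "turn": [0, 0, 0], "hand": -0.8},
    {"linear": [0, 0, 9], "turn": [0, 0, 0], "hand": -0.8},
    {"linear": [0, 0, 10], "turn": [0, 0, 0], "hand": -0.8},
    {"linear": [0, 0, 11], "turn": [0, 0, 0], "hand": -0.8},
    {"linear": [0, 0, 12], "turn": [0, 0, 0], "hand": -0.8},
    {"linear": [0, 0, 12.5], "turn": [0, 0, 0], "hand": -0.8},
    {"linear": [0, 0, 12.5], "turn": [0, 0, 0], "hand": -0.8}
  ]
}}

```text
time: 14.38
eef_pos: [589.6, -161.4, 169.9]
eef_rot: [-180.0, 0.0, -0.0]
contact_force: [0.7, -0.6, -2.1]
gripper_width: 29.5
finger_force: 25.0
```

```bash
python3 -c "
from h import *
st()
for i in range(4): camera('wrist'); st()"
```

```text
t 14.38 pos [ 589.63 -161.41  169.87] rot [-1.8e+02  0.0e+00 -1.0e-02] F [ 0.72 -0.64 -2.05] M [ 0.018 -0.021 -0.036] w 29.5 ff 25.0
t 14.43 pos [ 589.64 -161.4   169.9 ] rot [ 1.8e+02  0.0e+00 -1.0e-02] F [-0.13 -0.2  -1.57] M [ 0.04  -0.062  0.019] w 29.2 ff 25.0
t 14.47 pos [ 589.67 -161.43  169.93] rot [ 1.8e+02 -0.0e+00 -1.0e-02] F [ 0.38 -0.62 -0.56] M [ 0.083 -0.001 -0.022] w 29.6 ff 25.0
t 14.53 pos [ 589.69 -161.41  169.96] rot [ 1.8e+02 -1.0e-02 -1.0e-02] F [ 1.03  0.15 -0.76] M [ 0.039  0.017 -0.077] w 29.6 ff 25.0
t 14.57 pos [ 589.69 -161.43  169.97] rot [ 1.8e+02 -1.0e-02 -1.0e-02] F [ 0.8  -0.33 -0.79] M [-0.011  0.024  0.004] w 29.6 ff 25.0
```

Request:
{"method": "send_rows", "body": {
  "deltas": [
    {"linear": [0, 0, 1.5], "turn": [0, 0, 0], "hand": -0.8},
    {"linear": [0, 0, 3], "turn": [0, 0, 0], "hand": -0.8},
    {"linear": [0, 0, 4], "turn": [0, 0, 0], "hand": -0.8},
    {"linear": [0, 0, 4], "turn": [0, 0, 0], "hand": -0.8}
  ]
}}

```text
time: 15.08
eef_pos: [589.6, -161.4, 165.8]
eef_rot: [-180.0, 0.0, -0.0]
contact_force: [-0.1, 0.6, -1.5]
gripper_width: 29.1
finger_force: 25.0
```

```bash
python3 -c "
from h import *
st()
for i in range(3): camera('wrist'); st()"
```

```text
t 15.07 pos [ 589.57 -161.36  165.75] rot [-1.7999e+02  1.0000e-02 -1.0000e-02] F [-0.09  0.61 -1.54] M [0.01  0.03  0.022] w 29.1 ff 25.0
t 15.12 pos [ 589.62 -161.39  165.83] rot [-1.8e+02  1.0e-02 -1.0e-02] F [ 0.56 -0.72 -1.47] M [ 0.044  0.031 -0.01 ] w 29.7 ff 25.0
t 15.18 pos [ 589.65 -161.39  165.89] rot [-1.8e+02  0.0e+00 -1.0e-02] F [ 0.36 -0.43 -1.4 ] M [ 0.     0.062 -0.023] w 29.7 ff 25.0
t 15.22 pos [ 589.71 -161.42  165.97] rot [ 1.8e+02 -1.0e-02 -1.0e-02] F [-0.9  -0.21 -0.37] M [ 0.024 -0.03   0.002] w 29.4 ff 25.0
```

It goes in cleanly: about 7 mm down with no resistance. Continuing.

Request:
{"method": "send_rows", "body": {
  "deltas": [
    {"linear": [0, 0, 3], "turn": [0, 0, 0], "hand": -0.8},
    {"linear": [0, 0, 6], "turn": [0, 0, 0], "hand": -0.8},
    {"linear": [0, 0, 9], "turn": [0, 0, 0], "hand": -0.8},
    {"linear": [0, 0, 12], "turn": [0, 0, 0], "hand": -0.8},
    {"linear": [0, 0, 15], "turn": [0, 0, 0], "hand": -0.8},
    {"linear": [0, 0, 15], "turn": [0, 0, 0], "hand": -0.8}
  ]
}}

```text
time: 15.98
eef_pos: [589.5, -161.3, 150.5]
eef_rot: [-180.0, 0.0, -0.0]
contact_force: [0.7, -0.5, -1.2]
gripper_width: 29.6
finger_force: 25.0
```

Request:
{"method": "send_rows", "body": {
  "deltas": [
    {"linear": [0, 0, 3], "turn": [0, 0, 0], "hand": -0.8},
    {"linear": [0, 0, 6], "turn": [0, 0, 0], "hand": -0.8},
    {"linear": [0, 0, 9], "turn": [0, 0, 0], "hand": -0.8},
    {"linear": [0, 0, 12], "turn": [0, 0, 0], "hand": -0.8},
    {"linear": [0, 0, 12], "turn": [0, 0, 0], "hand": -0.8}
  ]
}}

```text
time: 16.6
eef_pos: [589.4, -161.3, 138.5]
eef_rot: [-180.0, 0.0, -0.0]
contact_force: [-0.1, -0.3, -1.7]
gripper_width: 29.2
finger_force: 25.0
```

Request:
{"method": "send_rows", "body": {
  "deltas": [
    {"linear": [0, 0, 3], "turn": [0, 0, 0], "hand": -0.8},
    {"linear": [0, 0, 6], "turn": [0, 0, 0], "hand": -0.8},
    {"linear": [0, 0, 9], "turn": [0, 0, 0], "hand": -0.8},
    {"linear": [0, 0, 12], "turn": [0, 0, 0], "hand": -0.8},
    {"linear": [0, 0, 15], "turn": [0, 0, 0], "hand": -0.8},
    {"linear": [0, 0, 18], "turn": [0, 0, 0], "hand": -0.8},
    {"linear": [0, 0, 20], "turn": [0, 0, 0], "hand": -0.8},
    {"linear": [0, 0, 22], "turn": [0, 0, 0], "hand": -0.8},
    {"linear": [0, 0, 22], "turn": [0, 0, 0], "hand": -0.8}
  ]
}}

```text
time: 17.73
eef_pos: [589.5, -161.4, 116.7]
eef_rot: [-180.0, 0.0, -0.0]
contact_force: [-0.5, 0.6, -2.5]
gripper_width: 29.3
finger_force: 25.0
```

Request:
{"method": "send_rows", "body": {
  "deltas": [
    {"linear": [0, 0, 0.8], "turn": [0, 0, 0], "hand": -0.8},
    {"linear": [0, 0, 1.6], "turn": [0, 0, 0], "hand": -0.8},
    {"linear": [0, 0, 2.4], "turn": [0, 0, 0], "hand": -0.8},
    {"linear": [0, 0, 2.8], "turn": [0, 0, 0], "hand": -0.8},
    {"linear": [0, 0, 2.8], "turn": [0, 0, 0], "hand": -0.8}
  ]
}}

```text
time: 18.35
eef_pos: [589.6, -161.4, 114.1]
eef_rot: [-180.0, 0.0, -0.0]
contact_force: [0.4, -0.6, -0.9]
gripper_width: 29.3
finger_force: 25.0
```

```bash
python3 -c "
from h import *
st()
for i in range(3): camera('wrist'); st()"
```

```text
t 18.35 pos [ 589.62 -161.4   114.06] rot [-1.8e+02  0.0e+00 -1.0e-02] F [ 0.39 -0.56 -0.89] M [-0.001 -0.004  0.024] w 29.3 ff 25.0
t 18.4 pos [ 589.66 -161.39  114.11] rot [-1.8e+02 -0.0e+00 -1.0e-02] F [ 0.21  0.41 -0.9 ] M [ 0.041  0.037 -0.007] w 29.3 ff 25.0
t 18.45 pos [ 589.67 -161.43  114.14] rot [-1.8e+02 -0.0e+00 -2.0e-02] F [ 0.79 -0.27 -2.12] M [ 0.047 -0.01   0.036] w 29.4 ff 25.0
t 18.5 pos [ 589.65 -161.41  114.13] rot [-1.8e+02 -0.0e+00 -1.0e-02] F [ 0.58 -0.07 -1.72] M [ 0.019 -0.019 -0.01 ] w 29.3 ff 25.0
```

Request:
{"method": "send_rows", "body": {
  "deltas": [
    {"linear": [0, 0, 0.7], "turn": [0, 0, 0], "hand": -0.8},
    {"linear": [0, 0, 1.4], "turn": [0, 0, 0], "hand": -0.8},
    {"linear": [0, 0, 1.4], "turn": [0, 0, 0], "hand": -0.8},
    {"linear": [0, 0, 1.4], "turn": [0, 0, 0], "hand": -0.8}
  ]
}}

```text
time: 19.0
eef_pos: [589.7, -161.4, 112.8]
eef_rot: [180.0, -0.0, -0.0]
contact_force: [-1.3, -0.6, -0.4]
gripper_width: 29.4
finger_force: 25.0
```

Request:
{"method": "send_rows", "body": {
  "deltas": [
    {"linear": [0, 0, 0], "turn": [0, 0, 0], "hand": -0.3},
    {"linear": [0, 0, 0], "turn": [0, 0, 0], "hand": -0.2},
    {"linear": [0, 0, 0], "turn": [0, 0, 0], "hand": 0},
    {"linear": [0, 0, 0], "turn": [0, 0, 0], "hand": 0.2},
    {"linear": [0, 0, 0], "turn": [0, 0, 0], "hand": 0.2},
    {"linear": [0, 0, 0], "turn": [0, 0, 0], "hand": 0.2},
    {"linear": [0, 0, 0], "turn": [0, 0, 0], "hand": 0.2}
  ]
}}

```text
time: 19.88
eef_pos: [589.7, -161.4, 112.7]
eef_rot: [180.0, -0.0, -0.0]
contact_force: [-0.0, -0.4, 0.8]
gripper_width: 55.2
finger_force: 0.0
```

Request:
{"method": "send_rows", "body": {
  "deltas": [
    {"linear": [0, 0, -8], "turn": [0, 0, 0], "hand": 0.3},
    {"linear": [0, 0, -20], "turn": [0, 0, 0], "hand": 0.3},
    {"linear": [0, 0, -35], "turn": [0, 0, 0], "hand": 0.3},
    {"linear": [0, 0, -55], "turn": [0, 0, 0], "hand": 0.3},
    {"linear": [0, 0, -75], "turn": [0, 0, 0], "hand": 0.3},
    {"linear": [0, 0, -95], "turn": [0, 0, 0], "hand": 0.3},
    {"linear": [0, 0, -100], "turn": [0, 0, 0], "hand": 0.3},
    {"linear": [0, 0, -100], "turn": [0, 0, 0], "hand": 0.3}
  ]
}}

```text
time: 20.88
eef_pos: [589.7, -161.5, 212.9]
eef_rot: [180.0, -0.0, -0.0]
contact_force: [0.1, -0.2, -0.1]
gripper_width: 59.5
finger_force: 0.0
```

```bash
python3 - <<'E'
from h import *
st(); w=camera("wrist"); s=camera("scene")
a=cv2.resize(w[120:320,230:430],(400,400),interpolation=2); b=cv2.resize(s[120:270,215:315],(266,400),interpolation=2)
cv2.imwrite("pics/end.png",np.hstack([a,b]))
E
```

```text
t 20.88 pos [ 589.7  -161.46  212.93] rot [ 1.7999e+02 -2.0000e-02 -1.0000e-02] F [ 0.06 -0.24 -0.13] M [ 0.042 -0.012 -0.047] w 59.5 ff 0.0
```

View pics/end.png

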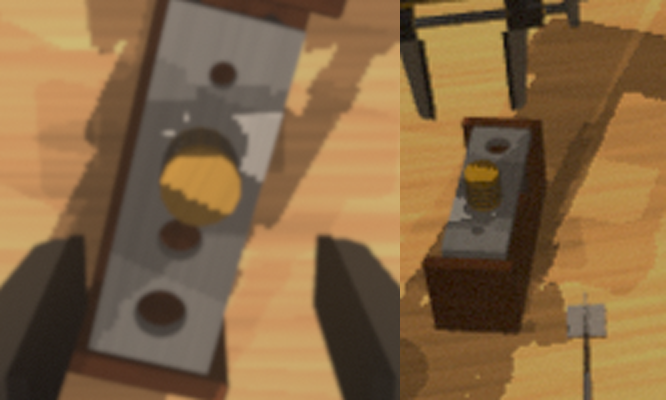

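The tube stands upright in the second hole with its cap on the plate, at (185,200) in the left crop. The plate is level, the jaws are open and nothing touches it.

```bash
python3 -c "
from plant import ctrl
print(ctrl.sign_off())"
```

```text
the job is handed in; nothing more can be done
None
```

The front tube is the 14 mm one: the plate gave at the 11 mm hole, then the tube went cleanly through the 15 mm hole, where it now stands upright with its cap on the plate, released, and the job is handed in.

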